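# Tip the two specimen crates, find the stamped one, push it to the dispatch rail

### The arm

A 7-joint arm with a two-finger parallel gripper is mounted at the origin on a cart in front of the work surface, level with it; the furniture and walls round the work are solid. World frame = base frame: x ahead of the robot, y to its left, z up, the work surface at z = 0. Lengths are in m, angles in rad, forces in N, time in s.
With the tool pointing down it reaches from about 0.35 to 0.9 m from the base axis. Payload 8.1 kg.
Tool frame: the origin (TCP) lies on the centre line of the jaws, within the pads' length; the fingertips stand 19 mm ahead of it and the grasp point (between the pads) is the TCP (arm.tip_reach is the distance from the TCP to the fingertips, in m); z points along the fingers, y is the line along which they close (so a half turn about z gives the same grasp; the last joint's range is limited). The gripper opens to 92 mm and grips with 3 to 60 N. Pads are 19 mm wide; open, the fingers measure 130 mm over their backs; the gripper's body (75 mm by 190 mm) begins 47 mm behind the grasp point.
Start: joints at [-1.404, 0.434, 0.025, 1.573, -0.012, 1.134, -0.075], TCP at [0.167, 0.602, 0.246] pointing down, gripper open.
Joint ranges: [-2.62, 2.62], [-0.44, 2.09], [-1.27, 1.32], [0.08, 2.57], [-1.32, 4.46], [0.12, 2], [-2.74, 2.74]. Speed limits (rad/s): [2.22, 2.22, 3.01, 3.01, 3.14, 3.14, 3.14].

### API

Orientations are given as a rotation vector (axis times angle).
In Python, from cell import arm gives the robot as it stands.
- The arm moves only by the tool arm_command, never from a script. Its argument "targets" is a list that holds one entry, the list of rows, each a list of 6 numbers: the shift along the tool's x, y, z in m, then the turn, a rotation vector about the tool's x, y, z in rad. A call has 1 to 10 rows; each row shifts and turns the commanded pose from where the row before left it, along the tool's axes as they then stand; what a row does not reach is not made up. A row lasts 1/8 s, in which the tool goes at most 62.5 mm and 10.7 degrees, less where a joint would pass 70% of its speed; a pose out of reach is approached as far as the arm can. A call with a gripper value outside its range is refused whole. "jaw" is the finger opening in m, from 0 to 0.0918, set as the call begins (left out, the last holds). The fingers move at their own pace and stop on an object; "newtons" is the grip in N (left out, the last holds). Time passes only in rows, so rows that do not move let the fingers close. It gives the time, the measured TCP pose, the force, the opening and the grip force at its end, in the units of the state.
- arm.observe(): the state, without advancing time (a new reading comes with each control period).
- arm.get_image(name): name is "scene" or "top"; returns a dict with "pixels" (480x640x3 uint8, red, green, blue), "z_map" (480x640 float32, m along the optical axis (not along the pixel's ray), 0 where there is no reading), "fx", "fy", "cx", "cy" (pixels), "dist" ([k1, k2, p1, p2, k3] as OpenCV has them; the pictures are not rectified), "xyz" and "rotation" of the camera in the world. Camera axes: x right, y down, z forward; pixel columns grow to the right and rows downward; lengths in m; the calibration is good to about 2 mm. A picture is of the moment at which its call begins.
- arm.sign_off(): hands the job in; it is judged then, once.
The state is a dict: "clock": time; "joints": joint angles; "dq": joint speeds; "joint_efforts": joint torques, N m; "position": TCP position; "ee_rot": TCP orientation; "force": force on the tool from outside, world axes, zero at the start; "ft_torque": the same for the moment, N m; "width": opening from 0.0 (shut) to 1.0 (fully open); "gripper_force": force on a finger pad.
Only numpy, scipy, OpenCV 4.12 (cv2) and the standard library are available. Lean on these libraries where they do the work, as an engineer would, in place of code of your own. Each camera call takes 0.05 s, during which the arm holds its last target. There are 200 camera calls.

### The job

One of the two light grey specimen crates has a ring-and-cross stamp on its underside. Tip both crates over backwards, away from you, so that each lies on its back showing its underside, then push the stamped one straight on, still on its back, until its open end sits flat against the dispatch rail; leave the other lying well short of the rail. Use pushes of the fingers only: do not lift a crate, and do not disturb the things standing around.

Things in the scene. Friction and masses are not known exactly. Their poses are not given: they have to be found in the camera images.
- crate_a: stamped crate, left or right: empty light grey plastic, 70 deep (x) x 130 wide (y) x 100 high, walls 4, open top, blank card on front. Underside: dark ring with a cross, 49 across, hidden while it stands; 5 wide, 4 high rim round the edge, panel 3 mm in. Origin: centre of the underside, z=0 upright; z to the mouth, x to its back, away from the robot (yaw within 0.2 rad). 0.2-0.4 kg, centre of mass 40 mm up
- crate_b: unstamped crate: outwardly the same as the other, same size, origin and axes, plain underside. Both: a level push on the front face within 25 mm of the top (1 to 2 N) tips the crate about its back lower edge without sliding; past about 0.75 rad it falls onto its back by itself, and then is 70 mm high, 100 long, underside to the robot; a low push on the underside slides it (2 to 5 N)
- crate_a_mouth (a point): centre of the open mouth of the stamped crate: 100 mm from the underside along the crate's z; once the crate lies on its back, this end faces the rail and the point is 35 mm up
- crate_b_mouth (a point): centre of the open mouth of the unstamped crate, 100 mm from the underside along its z
- dispatch_rail: the dispatch rail: straight aluminium angle, 600 long (along its y), 28 high, screwed to the bench beyond both crates. Origin at bench height in the middle of its front face, which looks to the robot; x points away from the robot, square to the face (yaw within 0.06 rad). Fixed. Tipped crates lie 30 mm or more short of it
- vial: bystander: upright sample vial with a ribbed cap, 20x20x48 mm, between the two crates; origin at the centre of its underside; loose, not part of the job
- carton: bystander: small pale carton of cover slips, 21x26x19 mm, in the gap between the crates, farther from the robot than the vial; origin at the centre of its underside; loose, not part of the job
- bottle: bystander: upright white reagent bottle with a blue cap, 41x41x80 mm, on the right of the crates; origin at the centre of its underside; loose, not part of the job
- petri: bystander: round flat petri dish, 60x60x15 mm, on the left of the crates; origin at the centre of its underside; loose, not part of the job
- cup: bystander: open grey mixing cup, 61x61x40 mm, on the left of the crates, nearer the robot than the petri dish; origin at the centre of its underside; loose, not part of the job
- glass_pot: bystander: clear open glass vial, 41x41x52 mm, on the right of the crates, farther from the robot than the bottle; origin at the centre of its underside; loose, not part of the job
Things that resemble listed ones, but are neither listed nor needed, are in the scene too. Leave any brown look-alike of the crate_a alone.

How it is judged:
By the outcome, as a careful person would: the job done as asked, in the order asked, and still so for the second after the job is handed in, with the robot touching nothing.
It also fails if it takes over 72 s, if anything falls off the work surface, if the arm or the gripper's body presses on something with over 40 N, if the wrist force passes 120 N, or if a joint passes its speed limit or range.

## Working session

There is one attempt and no reset: what is moved stays moved. The work goes in short steps, Python scripts to look and compute and a tool call to move; the robot and the scene stay as the last step left them, time stands still between calls to the robot, and variables do not carry over. Pictures are saved under pics/ and viewed, at most 10 in all, crops included, and the job is handed in when it is done.

Besides the shell and the picture viewer there is one more tool, called after ">>>" as name(argument=value, ...) on one line, values as JSON. arm_command: Moves the arm, as the interface text tells. Its arguments: {"type":"object","properties":{"targets":{"type":"array","items":{"type":"array","items":{"type":"array","items":{"type":"number"}}}},"jaw":{"type":"number"},"newtons":{"type":"number"}},"required":["targets"]}

```bash
mkdir -p pics; ls; cat > h.py <<'E'
import numpy as np, cv2
from cell import arm
def cloud(im):
    h,w=im["z_map"].shape
    u,v=np.meshgrid(np.arange(w),np.arange(h))
    K=np.array([[im["fx"],0,im["cx"]],[0,im["fy"],im["cy"]],[0,0,1.]])
    p=cv2.undistortPoints(np.stack([u,v],-1).reshape(-1,1,2).astype(np.float64),K,np.array(im["dist"],float)).reshape(h,w,2)
    z=im["z_map"].astype(float)
    P=np.dstack([p[...,0]*z,p[...,1]*z,z])
    R=np.array(im["rotation"],float)
    if R.shape!=(3,3): R=cv2.Rodrigues(R)[0]
    P=P@R.T+np.array(im["xyz"]); P[z==0]=np.nan
    return P
def save(im,n): cv2.imwrite("pics/"+n,im["pixels"][:,:,::-1])
E
python3 - <<'E'
from h import *
for n in("scene","top"):
    im=arm.get_image(n); save(im,n+"0.png"); np.save(n+"0.npy",cloud(im)); print(n,im["xyz"],im["rotation"],im["fx"])
print(arm.observe(), arm.tip_reach)
E
```

```text
pics
scene [-0.13526222 -0.54455275  0.55767845] [-1.90728014  0.87141215 -0.54985033] 440.03946376653914
top [0.47050273 0.03074124 1.31354005] [-2.20472219  2.20678433 -0.09636432] 448.59575297730936
{'clock': 0.1, 'joints': array([-1.40358324,  0.4351439 ,  0.02498552,  1.57398135, -0.01159684,
        1.13398075, -0.07514213]), 'dq': array([-0.0008704 , -0.00156477, -0.00109556, -0.00228287, -0.00058084,
        0.00089049, -0.00224235]), 'joint_efforts': array([ 3.75132251e-03, -6.69122386e+01,  9.88411009e-01, -3.15143323e+01,
       -6.04048348e-02,  3.73407640e-02,  1.06229422e-04]), 'position': array([0.16653939, 0.60197489, 0.24503898]), 'ee_rot': array([-4.22717946e-01, -3.11297056e+00,  2.14789346e-03]), 'force': array([ 0.07243078, -0.74161891, -0.72869918]), 'ft_torque': array([ 0.00682378,  0.02496987, -0.03135748]), 'gripper_force': 0.0, 'width': 1.0015610998868871} 0.019
```

View pics/scene0.png

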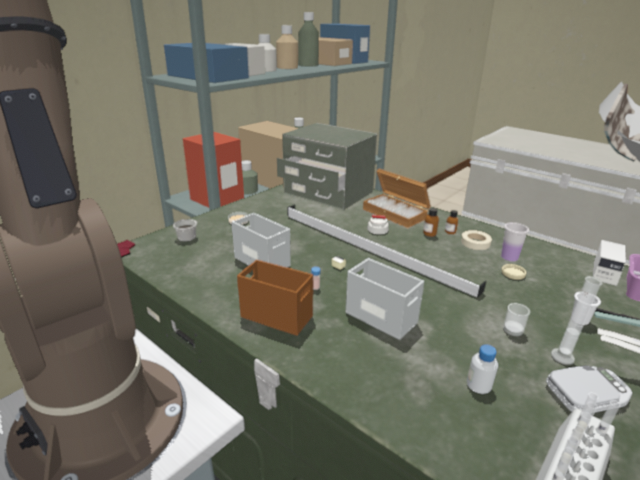

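View pics/top0.png

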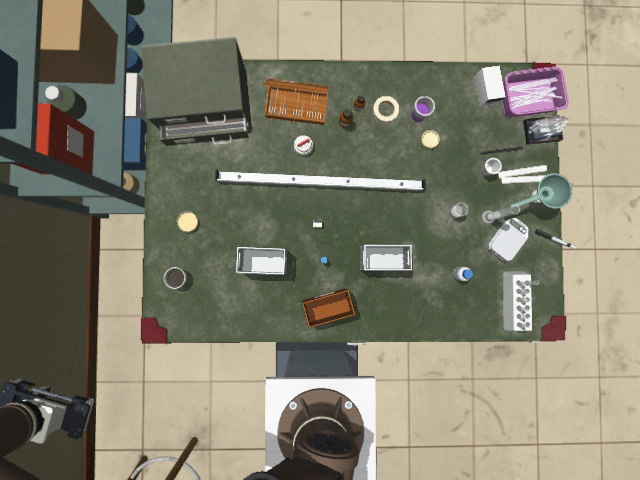

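The scene view shows the crates at about (262,245) and (385,298), with the brown look-alike at (275,297). The top view has the crates at (262,261) and (387,257), the vial at (324,260), the carton at (318,224) and the rail from (217,177) to (424,186).

```bash
python3 - <<'E'
from h import *
P=np.load("top0.npy")
def rect(x0,x1,y0,y1,zl,zh,n):
    S=P[y0:y1,x0:x1].reshape(-1,3); m=(S[:,2]>zl)&(S[:,2]<zh); S=S[m]
    if len(S)<3: print(n,len(S)); return
    r=cv2.minAreaRect((S[:,:2]*1000).astype(np.float32)); print(n,len(S),np.round(r[0]),np.round(r[1]),round(r[2],1),"zmax",S[:,2].max().round(3)); print(np.round(cv2.boxPoints(r)).tolist())
rect(225,300,235,290,.09,.11,"L")
rect(350,425,235,285,.09,.11,"R")
rect(295,365,285,335,.07,.12,"brown")
rect(205,435,165,200,.02,.04,"rail")
rect(315,335,250,270,.02,.06,"vial"); rect(305,330,215,235,.01,.04,"carton")
rect(450,480,260,290,.02,.1,"bottle");rect(160,190,260,295,.02,.06,"cup");rect(170,205,205,240,.008,.04,"petri");rect(445,475,195,225,.01,.1,"pot")
E
```

```text
L 237 [489. 163.] [130.  70.] 87.7 zmax 0.107
[[451.0, 100.0], [521.0, 97.0], [527.0, 227.0], [456.0, 229.0]]
R 210 [ 498. -182.] [131.  68.] 89.8 zmax 0.106
[[464.0, -247.0], [532.0, -247.0], [533.0, -116.0], [464.0, -116.0]]
brown 329 [359. -20.] [ 71. 130.] 15.3 zmax 0.106
[[308.0, 33.0], [342.0, -92.0], [410.0, -73.0], [376.0, 52.0]]
rail 425 [724.  -1.] [611.  31.] 87.5 zmax 0.035
[[695.0, -306.0], [725.0, -307.0], [752.0, 303.0], [722.0, 304.0]]
vial 33 [491. -10.] [17. 14.] 89.8 zmax 0.054
[[484.0, -19.0], [498.0, -19.0], [498.0, -2.0], [484.0, -2.0]]
carton 63 [597.   9.] [23. 18.] 89.9 zmax 0.025
[[588.0, -3.0], [606.0, -3.0], [606.0, 21.0], [588.0, 21.0]]
bottle 219 [ 451. -406.] [38. 40.] 74.2 zmax 0.089
[[427.0, -419.0], [465.0, -430.0], [475.0, -393.0], [437.0, -382.0]]
cup 380 [442. 411.] [59. 61.] 50.8 zmax 0.046
[[399.0, 408.0], [447.0, 369.0], [484.0, 414.0], [436.0, 453.0]]
petri 84 [604. 387.] [59. 58.] 69.2 zmax 0.021
[[566.0, 370.0], [621.0, 349.0], [642.0, 404.0], [587.0, 425.0]]
pot 174 [ 635. -403.] [39. 40.] 18.5 zmax 0.058
[[610.0, -390.0], [623.0, -428.0], [660.0, -416.0], [647.0, -377.0]]
```

```bash
cat >> h.py <<'E'
from scipy.spatial.transform import Rotation as Ro
def goal(yaw,tilt=0): return Ro.from_euler("z",yaw)*Ro.from_rotvec([0,-np.pi,0])*Ro.from_rotvec([0,-tilt,0])
def rows(pos,rot,n):
    """rows to go from measured pose to pos/rot: turn first (k rows), then n equal shifts"""
    s=arm.observe(); R0=Ro.from_rotvec(s["ee_rot"])
    print("at",s["position"].round(4),"t",round(s["clock"],2),"turn",(R0.inv()*rot).as_rotvec().round(3))
    d=rot.inv().apply(np.array(pos)-s["position"]); print("shift after turn",d.round(4),"per row",(d/n).round(4))
E
python3 -c "
from h import *
rows([.40,.163,.22],goal(-.04),12)"
```

```text
at [0.1665 0.602  0.245 ] t 0.1 turn [-0.001 -0.    -0.23 ]
shift after turn [-0.2508 -0.4293  0.025 ] per row [-0.0209 -0.0358  0.0021]
```

>>> arm_command(targets=[[[0, 0, 0, 0, 0, -0.115], [0, 0, 0, 0, 0, -0.115], [-0.03, -0.052, 0, 0, 0, 0], [-0.03, -0.052, 0, 0, 0, 0], [-0.03, -0.052, 0, 0, 0, 0], [-0.03, -0.052, 0, 0, 0, 0], [-0.03, -0.052, 0, 0, 0, 0], [-0.03, -0.052, 0, 0, 0, 0], [-0.03, -0.052, 0, 0, 0, 0], [-0.03, -0.052, 0.02, 0, 0, 0]]], jaw=0.06)

```text
clock: 1.35
position: [0.3909, 0.1765, 0.2268]
ee_rot: [0.062, 3.138, 0.003]
force: [1.3, 0.4, 0.7]
width: 0.656
gripper_force: 0.0
```

```bash
python3 -c "
from h import *
rows([.42,.163,.107],goal(-.04),4)
im=arm.get_image('top'); save(im,'t1.png')
print(arm.observe()['force'])"
```

```text
at [0.3909 0.1765 0.2268] t 1.35 turn [0.002 0.003 0.   ]
shift after turn [-0.0296 -0.0123  0.1198] per row [-0.0074 -0.0031  0.0299]
[ 1.0493881  -7.7545657  -2.09988269]
```

>>> arm_command(targets=[[[0, 0, 0.03, 0, 0, 0], [0, 0, 0.03, 0, 0, 0], [0, 0, 0.03, 0, 0, 0], [0, 0, 0, 0, 0, 0], [0, 0, 0, 0, 0, 0]]])

```text
clock: 2.02
position: [0.3898, 0.178, 0.1367]
ee_rot: [0.063, 3.141, 0.0]
force: [0.4, -0.3, 0.7]
width: 0.652
gripper_force: 0.0
```

```bash
python3 -c "
from h import *
rows([.425,.163,.107],goal(-.04),1)
print(arm.observe()['force'])"
```

```text
at [0.3898 0.178  0.1367] t 2.02 turn [0. 0. 0.]
shift after turn [-0.0358 -0.0136  0.0297] per row [-0.0358 -0.0136  0.0297]
[ 0.3670667  -0.26067176  0.67959912]
```

>>> arm_command(targets=[[[0, -0.0135, 0.03, 0, 0, 0], [-0.035, 0, 0, 0, 0, 0], [-0.015, 0, 0, 0, 0, 0], [-0.008, 0, -0.002, 0, 0, 0], [-0.008, 0, -0.004, 0, 0, 0], [-0.008, 0, -0.004, 0, 0, 0], [-0.008, 0, -0.004, 0, 0, 0], [-0.008, 0, -0.003, 0, 0, 0]]])

```text
clock: 3.02
position: [0.4796, 0.1609, 0.1234]
ee_rot: [0.062, 3.14, 0.001]
force: [-1.3, 0.2, 1.2]
width: 0.655
gripper_force: 0.7
```

```bash
python3 -c "
from h import *
im=arm.get_image('scene'); save(im,'s1.png')
print(arm.observe()['force'],arm.observe()['position'])"
```

```text
[ 1.71079015 -0.01359903  1.3142183 ] [0.48093709 0.16087101 0.12381815]
```

View pics/s1.png

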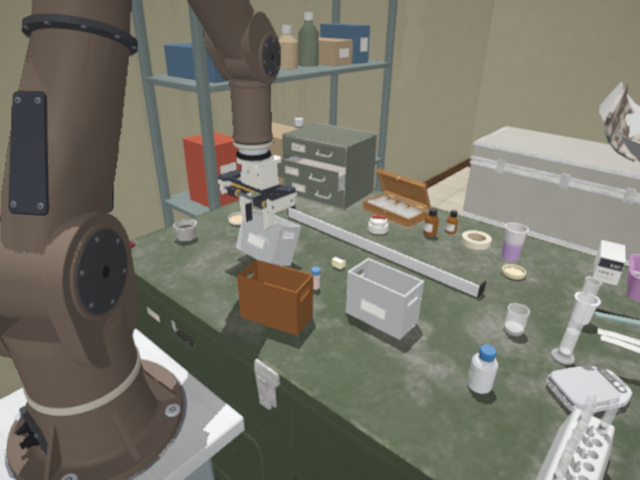

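The left crate, at (268,240), is tipping cleanly with the fingers on its front face near the top. I'll carry on with the push.

>>> arm_command(targets=[[[-0.008, 0, -0.002, 0, 0, 0], [-0.008, 0, -0.002, 0, 0, 0], [-0.008, 0, -0.001, 0, 0, 0], [-0.008, 0, 0, 0, 0, 0], [-0.008, 0, 0, 0, 0, 0], [-0.008, 0, 0, 0, 0, 0], [-0.005, 0, 0, 0, 0, 0], [0, 0, 0, 0, 0, 0], [0, 0, 0, 0, 0, 0], [0, 0, 0, 0, 0, 0]]])

```text
clock: 4.32
position: [0.5316, 0.1587, 0.128]
ee_rot: [-0.062, -3.141, -0.0]
force: [0.4, 0.3, -0.2]
width: 0.652
gripper_force: 0.0
```

>>> arm_command(targets=[[[0, 0, -0.03, 0, 0, 0], [0.01, 0, -0.05, 0, 0, 0], [0.02, -0.03, -0.03, 0, 0, 0], [0.02, -0.05, 0, 0, 0, 0], [0.02, -0.05, 0, 0, 0, 0], [0.02, -0.05, 0, 0, 0, 0], [0.02, -0.05, 0, 0, 0, 0], [0.02, -0.05, 0, 0, 0, 0], [0, -0.05, 0, 0, 0, -0.04], [0, 0, 0, 0, 0, 0]]])

```text
clock: 5.58
position: [0.388, -0.1692, 0.2384]
ee_rot: [0.009, 3.141, -0.001]
force: [0.1, 0.2, 0.4]
width: 0.655
gripper_force: 0.0
```

```bash
python3 -c "
from h import *
im=arm.get_image('scene'); save(im,'s2.png')
rows([.43,-.182,.107],goal(0),1)
print(arm.observe()['force'])"
```

```text
at [ 0.3884 -0.1671  0.2381] t 5.62 turn [-0.     0.    -0.004]
shift after turn [-0.0416 -0.0149  0.1311] per row [-0.0416 -0.0149  0.1311]
[ 0.8376823   0.31263176 -1.18351209]
```

View pics/s2.png

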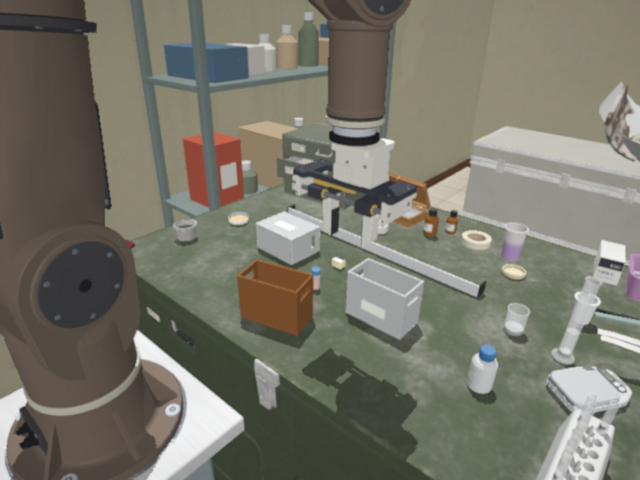

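The left crate, at (288,240), now lies on its back with its mouth towards the rail and nothing else has moved. Next I'll tip the right crate.

>>> arm_command(targets=[[[-0.02, -0.007, 0.04, 0, 0, 0], [-0.015, -0.007, 0.045, 0, 0, 0], [0, 0, 0.046, 0, 0, 0], [0, 0, 0, 0, 0, 0], [-0.015, 0, 0, 0, 0, 0], [-0.015, 0, 0, 0, 0, 0], [-0.008, 0, -0.003, 0, 0, 0], [-0.008, 0, -0.004, 0, 0, 0], [-0.008, 0, -0.004, 0, 0, 0], [-0.008, 0, -0.004, 0, 0, 0]]])

```text
clock: 6.88
position: [0.4865, -0.1799, 0.1224]
ee_rot: [-0.0, 3.141, -0.0]
force: [-1.4, 0.3, -0.2]
width: 0.651
gripper_force: 0.2
```

>>> arm_command(targets=[[[-0.008, 0, -0.003, 0, 0, 0], [-0.008, 0, -0.002, 0, 0, 0], [-0.008, 0, -0.002, 0, 0, 0], [-0.008, 0, -0.001, 0, 0, 0], [-0.008, 0, 0, 0, 0, 0], [-0.008, 0, 0, 0, 0, 0], [-0.006, 0, 0, 0, 0, 0], [0, 0, 0, 0, 0, 0], [0, 0, 0, 0, 0, 0], [0, 0, 0, 0, 0, 0]]])

```text
clock: 8.12
position: [0.5395, -0.18, 0.13]
ee_rot: [-0.0, -3.141, -0.0]
force: [0.0, 0.6, 0.0]
width: 0.649
gripper_force: 0.0
```

```bash
python3 -c "
from h import *
im=arm.get_image('scene'); save(im,'s3.png')
print(arm.observe()['force'],arm.observe()['position'])
a=cv2.imread('pics/s3.png')[190:350,220:440]
cv2.imwrite('pics/s3c.png',cv2.resize(a,None,fx=3.6,fy=3.6,interpolation=cv2.INTER_CUBIC))"
```

```text
[ 0.15642933 -0.71304236  0.11354975] [ 0.53954964 -0.17995878  0.12999769]
```

View pics/s3c.png

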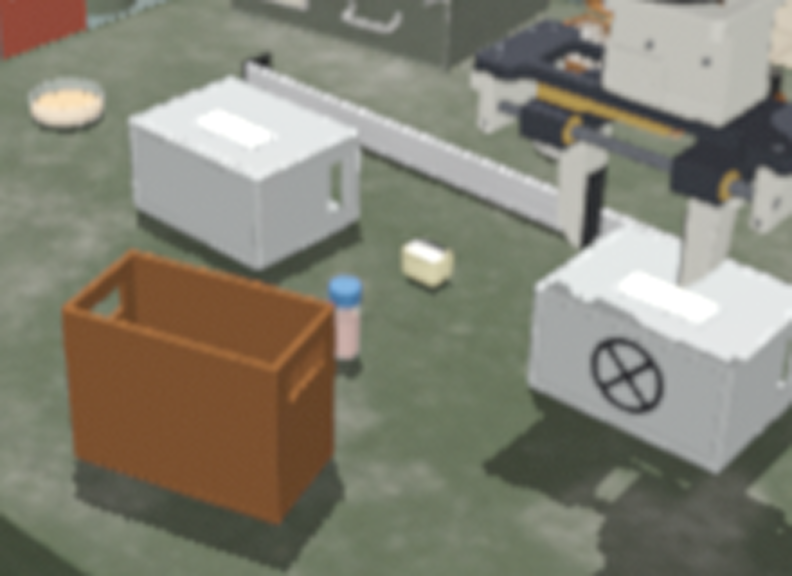

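In this crop the right crate, at about (630,370), shows the ring-and-cross, and the left one at (200,190) is plain. I'll back off and measure.

>>> arm_command(targets=[[[0, 0, -0.04, 0, 0, 0], [0, 0, -0.04, 0, 0, 0], [0.05, 0, 0, 0, 0, 0], [0.05, 0, 0, 0, 0, 0], [0.04, 0, 0, 0, 0, 0], [0, 0, 0, 0, 0, 0]]])

```text
clock: 8.93
position: [0.3969, -0.18, 0.2101]
ee_rot: [-0.003, -3.141, -0.002]
force: [0.9, 0.4, 0.4]
width: 0.653
gripper_force: 0.0
```

```bash
cat > meas.py <<'E'
from h import *
im=arm.get_image('top'); save(im,'t2.png'); P=cloud(im).reshape(-1,3)
def rect(x0,x1,y0,y1,zl,zh,n):
    m=(P[:,0]>x0)&(P[:,0]<x1)&(P[:,1]>y0)&(P[:,1]<y1)&(P[:,2]>zl)&(P[:,2]<zh); S=P[m]
    r=cv2.minAreaRect((S[:,:2]*1000).astype(np.float32)); print(n,len(S),np.round(r[0]),np.round(r[1]),round(r[2],1),np.round(cv2.boxPoints(r)).tolist())
rect(.48,.72,-.28,-.08,.06,.085,"R")
rect(.48,.72,.07,.26,.06,.085,"L")
rect(.66,.78,-.32,.32,.02,.04,"rail")
rect(.46,.53,-.04,.03,.02,.07,"vial"); rect(.57,.63,-.03,.05,.01,.04,"carton")
E
python3 meas.py; python3 -c "
from h import *
rows([.46,-.182,.15],goal(0,.3),1)"
```

```text
R 1666 [ 586. -181.] [131.  99.] 89.7 [[536.0, -246.0], [635.0, -247.0], [636.0, -116.0], [537.0, -116.0]]
L 1695 [578. 160.] [130. 100.] 87.7 [[525.0, 97.0], [625.0, 93.0], [630.0, 223.0], [530.0, 227.0]]
rail 426 [724.  -1.] [611.  32.] 87.7 [[695.0, -305.0], [727.0, -307.0], [752.0, 304.0], [720.0, 305.0]]
vial 34 [491. -10.] [17. 14.] 89.5 [[484.0, -19.0], [498.0, -19.0], [498.0, -2.0], [484.0, -2.0]]
carton 63 [597.   9.] [23. 18.] 89.8 [[588.0, -3.0], [606.0, -3.0], [606.0, 21.0], [588.0, 21.0]]
at [ 0.3991 -0.1799  0.2104] t 8.97 turn [ 0.001 -0.299 -0.001]
shift after turn [-0.0404 -0.0021  0.0757] per row [-0.0404 -0.0021  0.0757]
```

View pics/t2.png

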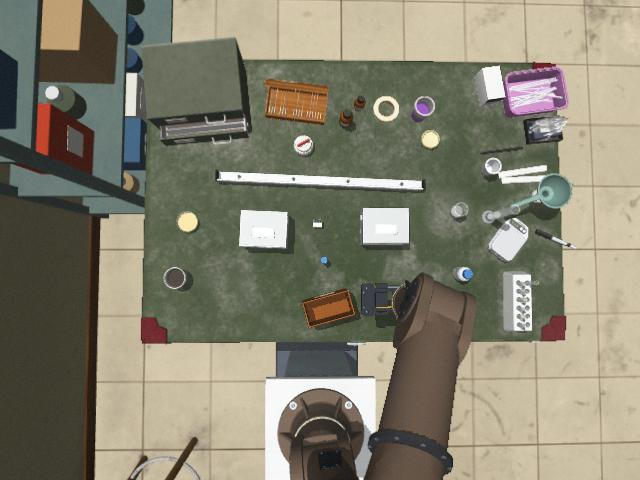

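The top view shows both crates on their backs, the right one at (385,226) and the left one at (263,230). The rail, vial and carton have not moved. Now I'll tilt the tool so that the tips lead, and go down behind the stamped crate.

>>> arm_command(targets=[[[0, 0, 0, 0, 0, 0.043], [0, 0, 0, 0, -0.125, 0], [0, 0, 0, 0, -0.125, 0], [0, 0, 0, 0, 0, 0], [0, 0, 0, 0, 0, 0]]])

```text
clock: 9.6
position: [0.4011, -0.1801, 0.2105]
ee_rot: [0.061, 2.892, -0.008]
force: [0.6, 0.1, -0.1]
width: 0.653
gripper_force: 0.0
```

```bash
python3 -c "
from h import *
rows([.49,-.181,.12],goal(-.043,.25),3)
rows([.49,-.181,.041],goal(-.043,.25),3)"
```

```text
at [ 0.4011 -0.1801  0.2105] t 9.6 turn [-0.    -0.001  0.001]
shift after turn [-0.0637  0.0029  0.1097] per row [-0.0212  0.001   0.0366]
at [ 0.4011 -0.1801  0.2105] t 9.6 turn [-0.    -0.001  0.001]
shift after turn [-0.0442  0.0029  0.1862] per row [-0.0147  0.001   0.0621]
```

>>> arm_command(targets=[[[-0.0212, 0.001, 0.0366, 0, 0, 0], [-0.0212, 0.001, 0.0366, 0, 0, 0], [-0.0212, 0.001, 0.0366, 0, 0, 0], [0, 0, 0, 0, 0, 0], [0.0065, 0, 0.0255, 0, 0, 0], [0.0065, 0, 0.0255, 0, 0, 0], [0.0065, 0, 0.0255, 0, 0, 0], [0, 0, 0, 0, 0, 0], [0, 0, 0, 0, 0, 0]]])

```text
clock: 10.72
position: [0.4894, -0.181, 0.0413]
ee_rot: [0.062, 2.89, -0.008]
force: [-0.6, 0.4, 0.0]
width: 0.651
gripper_force: 0.0
```

```bash
python3 -c "
from h import *
rows([.530,-.183,.041],goal(-.043,.25),5)
rows([.575,-.185,.041],goal(-.043,.25),1)"
```

```text
at [ 0.4894 -0.181   0.0413] t 10.72 turn [0.    0.001 0.   ]
shift after turn [-0.0393 -0.0003  0.0104] per row [-0.0079 -0.0001  0.0021]
at [ 0.4894 -0.181   0.0413] t 10.72 turn [0.    0.001 0.   ]
shift after turn [-0.083  -0.0003  0.0215] per row [-0.083  -0.0003  0.0215]
```

>>> arm_command(targets=[[[-0.0078, 0, 0.002, 0, 0, 0], [-0.0078, 0, 0.002, 0, 0, 0], [-0.0078, 0, 0.002, 0, 0, 0], [-0.0078, 0, 0.002, 0, 0, 0], [-0.0058, 0, 0.0015, 0, 0, 0], [-0.0058, 0, 0.0015, 0, 0, 0], [-0.0058, 0, 0.0015, 0, 0, 0], [-0.0058, 0, 0.0015, 0, 0, 0], [-0.0058, 0, 0.0015, 0, 0, 0], [-0.0058, 0, 0.0015, 0, 0, 0]]])

```text
clock: 11.98
position: [0.5572, -0.1837, 0.0402]
ee_rot: [0.062, 2.891, -0.008]
force: [-2.2, -1.4, -0.5]
width: 0.654
gripper_force: 1.0
```

```bash
python3 meas.py
```

```text
R 1491 [ 589. -184.] [131. 161.] 87.4 [[505.0, -246.0], [667.0, -253.0], [673.0, -122.0], [511.0, -115.0]]
L 1695 [578. 160.] [131. 100.] 87.7 [[525.0, 97.0], [625.0, 93.0], [630.0, 223.0], [530.0, 227.0]]
rail 421 [704.  -1.] [611.  69.] 87.5 [[657.0, -305.0], [726.0, -308.0], [752.0, 302.0], [683.0, 305.0]]
vial 33 [491. -10.] [14. 17.] 0.2 [[484.0, -2.0], [484.0, -19.0], [498.0, -19.0], [498.0, -2.0]]
carton 62 [597.   9.] [23. 18.] 89.8 [[588.0, -3.0], [606.0, -3.0], [606.0, 21.0], [588.0, 21.0]]
```

>>> arm_command(targets=[[[-0.0058, 0, 0.0015, 0, 0, 0], [-0.0058, 0, 0.0015, 0, 0, 0], [-0.0058, 0, 0.0015, 0, 0, 0], [-0.004, 0, 0.001, 0, 0, 0], [-0.003, 0, 0.0008, 0, 0, 0], [-0.002, 0, 0.0005, 0, 0, 0], [-0.002, 0, 0.0005, 0, 0, 0]]])

```text
clock: 12.9
position: [0.586, -0.1849, 0.0402]
ee_rot: [0.062, 2.891, -0.008]
force: [-3.3, -0.0, 0.6]
width: 0.652
gripper_force: 1.5
```

>>> arm_command(targets=[[[-0.001, 0, 0.00025, 0, 0, 0], [-0.001, 0, 0.00025, 0, 0, 0]]])

```text
clock: 13.15
position: [0.5881, -0.185, 0.0402]
ee_rot: [0.062, 2.891, -0.008]
force: [-3.5, 0.1, 0.7]
width: 0.655
gripper_force: 1.4
```

>>> arm_command(targets=[[[-0.001, 0, 0.00025, 0, 0, 0], [-0.001, 0, 0.00025, 0, 0, 0]]])

```text
clock: 13.4
position: [0.5901, -0.1851, 0.0401]
ee_rot: [0.062, 2.891, -0.008]
force: [-5.4, -0.1, 2.0]
width: 0.65
gripper_force: 2.7
```

>>> arm_command(targets=[[[-0.001, 0, 0.00025, 0, 0, 0], [-0.001, 0, 0.00025, 0, 0, 0]]])

```text
clock: 13.65
position: [0.5905, -0.1851, 0.0399]
ee_rot: [0.063, 2.894, -0.006]
force: [-13.8, 1.0, 10.4]
width: 0.656
gripper_force: 6.6
```

>>> arm_command(targets=[[[0.002, 0, -0.0005, 0, 0, 0], [0.02, 0, -0.005, 0, 0, 0], [0.04, 0, -0.01, 0, 0, 0], [0.04, 0, -0.01, 0, 0, 0], [0.02, 0, -0.04, 0, 0, 0], [0.02, 0, -0.05, 0, 0, 0], [0.02, 0, -0.05, 0, 0, 0], [0, 0, 0, 0, 0, 0]]])

```text
clock: 14.65
position: [0.3952, -0.1771, 0.1637]
ee_rot: [0.062, 2.884, -0.008]
force: [0.7, 0.9, -0.6]
width: 0.652
gripper_force: 0.0
```

```bash
python3 meas.py; python3 - <<'E'
from h import *
im=arm.get_image('scene'); save(im,'s4.png'); P=cloud(im)
a=im["pixels"][180:360,220:500,::-1]; b=cv2.imread('pics/t2.png')[160:260,340:440]
cv2.imwrite('pics/f.png',np.hstack([cv2.resize(a,(448,288)),cv2.resize(b,(288,288),interpolation=cv2.INTER_CUBIC)]))
E
```

```text
R 1644 [ 652. -186.] [131. 101.] 87.7 [[598.0, -250.0], [700.0, -254.0], [705.0, -123.0], [604.0, -119.0]]
L 1694 [578. 160.] [131. 100.] 87.6 [[525.0, 97.0], [625.0, 92.0], [630.0, 223.0], [530.0, 227.0]]
rail 348 [702.  -0.] [610.  72.] 87.5 [[653.0, -303.0], [725.0, -306.0], [752.0, 303.0], [679.0, 306.0]]
vial 34 [491. -10.] [17. 14.] 89.3 [[484.0, -19.0], [498.0, -19.0], [498.0, -2.0], [484.0, -2.0]]
carton 63 [598.   9.] [24. 18.] 88.9 [[588.0, -3.0], [607.0, -3.0], [607.0, 21.0], [589.0, 21.0]]
```

View pics/f.png

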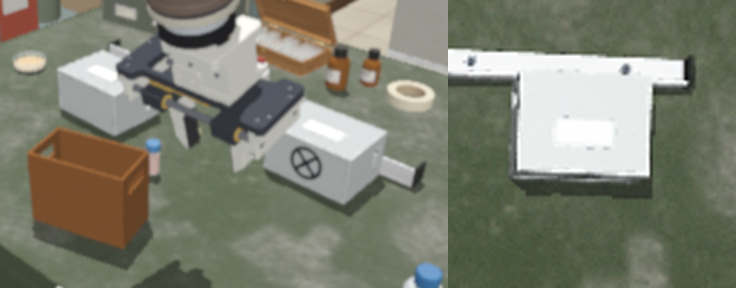

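The picture shows the stamped crate on its back, flat against the rail (top crop, mouth edge at about (585,72)). The plain crate is still well short of it, about 90 mm, and the bystanders are where they were.

```bash
python3 -c "
from h import *
print(arm.sign_off())"
```

```text
the job is handed in; nothing more can be done
None
```

I tipped both crates onto their backs and pushed the stamped one (the right-hand crate) flat against the dispatch rail; the plain crate lies about 90 mm short of it, nothing else appears to have moved in the last pictures, and the job was handed in at about 15 s on the robot's clock.

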